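# Press a filter cassette shut with bench-mounted locking pliers

### The arm

A 6-joint arm with a two-finger parallel gripper is mounted at the origin on a cart in front of the work surface, level with it; the furniture and walls round the work are solid. World frame = base frame: x ahead of the robot, y to its left, z up, the work surface at z = 0. Lengths are in m, angles in rad, forces in N, time in s.
With the tool pointing down it reaches from about 0.225 to 0.875 m from the base axis. Payload 3.4 kg.
Tool frame: the origin (TCP) lies at the very end of the fingers, on their centre line; the grasp point (between the pads) lies 19 mm behind it (robot.hold_point_z is the distance from the TCP to the grasp point, in m); z points along the fingers, y is the line along which they close (so a half turn about z gives the same grasp; the last joint's range is limited). The gripper opens to 85 mm and grips with 20 to 120 N. Pads are 22 mm wide; open, the fingers measure 114 mm over their backs; the gripper's body (76 mm by 85 mm) begins 54 mm behind the grasp point. The pads swing forward as they close: fully open they stand 13 mm farther back than shut.
Start: joints at [-1.433, 0.276, 1.505, -0, 1.361, -0.121], TCP at [0.147, -0.556, 0.231] pointing down, gripper open.
Joint ranges: [-2.89, 2.89], [-0.75, 2.08], [0.22, 2.7], [-1.18, 4.32], [0.11, 2.71], [-2.7, 2.7]. Speed limits (rad/s): [2.57, 2.57, 3.14, 3.14, 3.14, 3.14].

### API

Orientations are given as a unit quaternion [x, y, z, w].
In Python, from workcell import robot gives the robot as it stands.
- The arm moves only by the tool jog_arm, never from a script. Its argument "steps" is a list of rows, each a list of 7 numbers: the shift along the tool's x, y, z in m, then the turn, a rotation vector about the tool's x, y, z in degrees, then the opening, from 0 (shut) to 1 (fully open). A call has 1 to 8 rows; each row is the pose to reach, as a shift and turn from the pose commanded when the call began, along the tool's axes at that moment; what a row does not reach only later rows make up. A row lasts 1/8 s, in which the tool goes at most 62.5 mm and 10.7 degrees, less where a joint would pass 70% of its speed; a pose out of reach is approached as far as the arm can. A call with a gripper value outside its range is refused whole. The fingers move at their own pace and stop on an object; the grip force is fixed at half the most. Time passes only in rows, so rows that repeat a pose let the fingers close. It gives the time, the measured TCP pose, the force, the opening and the grip force at its end, in the units of the state.
- robot.observe(): the state, without advancing time (a new reading comes with each control period).
- robot.camera(name): name is "scene" or "top"; returns a dict with "pixels" (480x640x3 uint8, red, green, blue), "K" (3x3 intrinsics, pixels), "D" ([k1, k2, p1, p2, k3] as OpenCV has them; the pictures are not rectified), "pose" (4x4, takes a point from camera to world coordinates). Camera axes: x right, y down, z forward; pixel columns grow to the right and rows downward; lengths in m; the calibration is good to about 2 mm. A picture is of the moment at which its call begins. There is no depth.
- robot.hand_in(): hands the job in; it is judged then, once.
The state is a dict: "time": time; "q": joint angles; "joint_vel": joint speeds; "tau": joint torques, N m; "position": TCP position; "orientation": TCP orientation; "wrist_force": force on the tool from outside, world axes, zero at the start; "torque": the same for the moment, N m; "grip_width": finger opening in m; "gripper_force": force on a finger pad.
Only numpy, scipy, OpenCV 4.12 (cv2) and the standard library are available. Lean on these libraries where they do the work, as an engineer would, in place of code of your own. Each camera call takes 0.05 s, during which the arm holds its last target. There are 200 camera calls.

### The job

Close the white filter cassette with the locking pliers that are bolted to the bench: stand it upright in the pocket between the open jaws with its orange lid towards the moving jaw, squeeze the two blue handles together gently and by feel until they snap over centre and the jaws stay locked on the cassette with your hand off, then flick the red release lever away from the moving handle so that the jaws spring open. Leave the cassette standing in the pocket with its lid fully home; only the pliers may press the lid, use no hard force on the pliers, and do not disturb the other things.

Things in the scene. Friction and masses are not known exactly. Their poses are not given: they have to be found in the camera images.
- pliers: locking pliers with C-shaped steel jaws, lying flat, bolted on a grey plate 10 mm thick. Origin: at bench level under the jaw pivot; +y towards the jaws, -y towards the handles, x from the moving side (-x) to the fixed side (+x). Jaws, handles, lever: bars 14 mm high, in a level plane 37 mm above the bench (links on top up to 56 mm). Over 20 N of push spoils them
- fixed_handle (a point): middle of the blue sleeve of the fixed handle, 37 mm above the bench (sleeve 13 mm wide in x, 56 mm long in y, 18 mm high); axes as the pliers. It does not move
- pocket (a point): centre of the pocket floor between the jaws, 10 mm above the bench, 70 mm from the pliers' origin in y; axes as the pliers. Rails 6 mm high leave the cassette's foot 2 mm free each way in y, 4 mm and more in x. Stand the cassette here, its axes parallel to these, tab centre 64 mm above this point. It need not touch the fixed jaw (pad face 12 mm from here in x): the moving jaw pushes it there
- cassette_tab (a point): centre of the grip tab of the white filter cassette, loose, 84 mm high, 120 g; 64 mm above its underside. Tab: 16 mm thick (x), 30 mm wide (y), 44 to 84 mm above the underside; hold it here, above lid and jaws. Body below: 16 x 36 mm; foot from x = -18 to +8 mm, 40 mm in y. z up, x points away from the lid, which is on the -x face
- cassette_lid: orange round lid, 29 mm across, 8 mm thick, on the cassette's -x face, 27 mm above the underside. Origin: centre of its inner face, in cassette axes at x = -12 mm as found (4 mm gap), -8 mm fully home. Slides stiffly (about 4 N) and stays where pressed; only the pliers may press it, not the fingers
- jaw_pad: round rubber pad, 20 mm across, on the moving jaw. Origin: centre of its face, which looks at the lid; in pliers axes near x = -25 mm with the jaws open, -11 to -16 mm when they are closed on the cassette
- handle: moving handle, turning about an upright hinge (its origin, at bench level, near pliers x = -27 (+-8), y = -65 mm). -y runs along the handle, +x points to the fixed handle. Open, it stands 0.28 to 0.75 rad outward, the first 0 to 0.3 rad of it loose play. The pliers are bolted down, so pushing this handle alone squeezes them. Squeeze it towards the fixed handle to close the jaw. Let go before the snap, it springs back
- handle_grip (a point): middle of the moving handle's blue sleeve (13 mm wide, 50 mm long, 18 mm high; handle ends 20 mm beyond), 85 mm from the hinge, 37 mm above the bench. To be pushed to pliers +x, how far is unknown (setting and play differ, 26 to 54 mm). The push rises to 5 to 10 N, falls away to nothing as the linkage snaps over centre, and rises again about 3 mm on, at the hard stop: locked
- release_lever: release lever between the handles, red tail sticking out beyond them. Origin: on its upright pin at bench level; -y points along the tail. A light spring brings it back when let go
- lever_tail (a point): middle of the red tail (7 mm thick in x, 34 mm long in y, 18 mm high), 37 mm above the bench, 75 mm from the pin, pliers x = -40 to +8, y near -210 mm, beyond the handle ends. Push it to pliers +x from the -x side: about 2 N of push, the jaws spring open at 7 to 12 mm, hard stop at 16 mm
- pocket_scale: bystander: flat pocket scale with black cover, 131 x 78 x 25 mm; origin at the centre of its underside
- dropper_bottle: bystander: white dropper bottle, 70 mm across, 192 mm high; origin at the centre of its underside
- filter_a: bystander: blue syringe filter, 28 mm across, 16 mm high; origin at the centre of its underside
- filter_b: bystander: blue syringe filter, 28 mm across, 16 mm high; origin at the centre of its underside
- vial: bystander: small vial with blue cap, 12 mm across, 34 mm high; origin at the centre of its underside

How it is judged:
On the way, in this order (a step that is already met when the one before it is completed fails the run):
1. the cassette stands in the pocket, let go, its lid towards the moving jaw and still sticking out (x of cassette_tab in the frame of pliers between -0.008 and 0.007 m and y of cassette_tab in the frame of pliers between 0.065 and 0.075 m and z of cassette_tab in the frame of pliers between 0.071 and 0.0765 m and angle between cassette_tab's own z axis and vertical below 0.07 rad and angle between the x axis of cassette_tab and the x axis of pliers, either way round below 0.15 rad and x of cassette_lid in the frame of pliers between -0.05 and -0.002 m and x of cassette_lid in the frame of cassette_tab below -0.0105 m and contact force between the fingers and anything else below 0.5 N), for 0.2 s.
2. the pliers are locked on the cassette by themselves, hand off, with the lid pressed home (x of cassette_tab in the frame of pliers between -0.008 and 0.007 m and y of cassette_tab in the frame of pliers between 0.065 and 0.075 m and z of cassette_tab in the frame of pliers between 0.071 and 0.0765 m and angle between cassette_tab's own z axis and vertical below 0.07 rad and angle between the x axis of cassette_tab and the x axis of pliers, either way round below 0.15 rad and x of cassette_lid in the frame of pliers between -0.05 and -0.002 m and x of cassette_lid in the frame of cassette_tab above -0.0086 m and contact force between the fingers and anything else below 0.5 N and contact force between jaw_pad and cassette_lid above 2.5 N), for 0.3 s.
3. the release lever is pressed while the jaws still hold the cassette (distance of lever_tail from where it was at the start of the episode above 0.0045 m and contact force between jaw_pad and cassette_lid above 1.5 N).
At the end, for the whole second after the job is handed in: The cassette stands upright (0.07 rad), let go, foot down in the pocket, parallel to the pliers (0.15 rad), lid towards the moving jaw and home within 0.6 mm; the jaws are open (moving pad at pliers x below -21 mm), the release lever is back at rest and nothing moves (x of cassette_tab in the frame of pliers between -0.008 and 0.007 m and y of cassette_tab in the frame of pliers between 0.065 and 0.075 m and z of cassette_tab in the frame of pliers between 0.071 and 0.0765 m and angle between cassette_tab's own z axis and vertical below 0.07 rad and angle between the x axis of cassette_tab and the x axis of pliers, either way round below 0.15 rad and x of cassette_lid in the frame of pliers between -0.05 and -0.002 m and x of cassette_lid in the frame of cassette_tab above -0.0086 m and x of jaw_pad in the frame of pliers below -0.021 m and distance of lever_tail from where it was at the start of the episode below 0.003 m and linear speed of cassette_lid below 0.02 m/s and contact force between jaw_pad and cassette_lid below 0.1 N); the robot touches nothing.
It fails at once if more than 20 N on the moving handle, the release lever or the rest of the pliers (contact force between the fingers and handle above 20 N or contact force between the fingers and release_lever above 20 N or contact force between the fingers and pliers above 20 N).
It fails at once if the lid pressed by the fingers (contact force between the fingers and cassette_lid above 2 N).
It fails at once if the cassette tipped over (angle between cassette_tab's own z axis and vertical above 0.6 rad).
It fails at once if a bystander moved by more than 20 mm (distance of any of pocket_scale, dropper_bottle, filter_a, filter_b, vial from where it was at the start of the episode above 0.02 m).
It also fails if it takes over 64 s, if anything falls off the work surface, if the arm or the gripper's body presses on something with over 40 N, if the wrist force passes 120 N, or if a joint passes its speed limit or range.

## Working session

There is one attempt and no reset: what is moved stays moved. The work goes in short steps, Python scripts to look and compute and a tool call to move; the robot and the scene stay as the last step left them, time stands still between calls to the robot, and variables do not carry over. Pictures are saved under pics/ and viewed, at most 12 in all, crops included, and the job is handed in when it is done.

Besides the shell and the picture viewer there is one more tool, called after "Call:" by a JSON object that holds its "method" and its "body", one argument or row to a line. jog_arm: Moves the arm, as the interface text tells. Its arguments: {"type":"object","properties":{"steps":{"type":"array","items":{"type":"array","items":{"type":"number"}}}},"required":["steps"]}

```bash
mkdir -p pics; cat > h.py <<'E'
import numpy as np, cv2
from workcell import robot
from scipy.spatial.transform import Rotation as R
def ray(c,uv):
    p=cv2.undistortPoints(np.array([[uv]],float),np.array(c["K"]),np.array(c["D"]))[0,0]
    P=np.array(c["pose"]); return P[:3,3],P[:3,:3]@np.array([p[0],p[1],1])
def onz(c,uv,z):
    o,d=ray(c,uv); return o+d*(z-o[2])/d[2]
def proj(c,X):
    P=np.linalg.inv(np.array(c["pose"])); X=np.atleast_2d(X).astype(float)
    r,_=cv2.Rodrigues(P[:3,:3]); return cv2.projectPoints(X,r,P[:3,3],np.array(c["K"]),np.array(c["D"]))[0][:,0]
def save(c,n): cv2.imwrite("pics/"+n,cv2.cvtColor(c["pixels"],cv2.COLOR_RGB2BGR))
E
python3 - <<'E'
from h import *
for n in("scene","top"):
    c=robot.camera(n); save(c,n+"0.png"); print(n,np.round(c["pose"],3).tolist(),np.round(c["K"],1).tolist())
print(robot.observe())
E
```

```text
scene [[-0.838, -0.299, 0.457, -0.059], [-0.546, 0.429, -0.72, 0.975], [0.02, -0.853, -0.522, 0.774], [0.0, 0.0, 0.0, 1.0]] [[531.7, 0.0, 319.2], [0.0, 531.7, 234.9], [0.0, 0.0, 1.0]]
top [[-0.0, -0.993, 0.114, 0.349], [-1.0, -0.001, -0.014, -0.003], [0.014, -0.114, -0.993, 1.744], [0.0, 0.0, 0.0, 1.0]] [[606.7, 0.0, 312.0], [0.0, 606.7, 243.1], [0.0, 0.0, 1.0]]
{'time': 0.1, 'q': array([-1.43299001e+00,  2.76548573e-01,  1.50600821e+00, -2.10767285e-05,
        1.36072483e+00, -1.20996351e-01]), 'joint_vel': array([-0.00025391, -0.00061283, -0.00417361, -0.00072987, -0.00014027,
        0.00150123]), 'tau': array([ 1.22693469e-03, -4.17702591e+01, -2.46404707e+01, -1.15621915e-04,
        5.83918692e-03,  7.54261464e-06]), 'position': array([ 0.14707905, -0.55537524,  0.23051597]), 'orientation': array([ 9.91638685e-01,  1.29042649e-01, -1.74022433e-05, -8.44365924e-04]), 'wrist_force': array([0.08519443, 0.10195972, 1.06394864]), 'torque': array([-0.01135581,  0.03019095,  0.0097934 ]), 'gripper_force': 0.0, 'grip_width': 0.08544549395274594}
```

View pics/scene0.png

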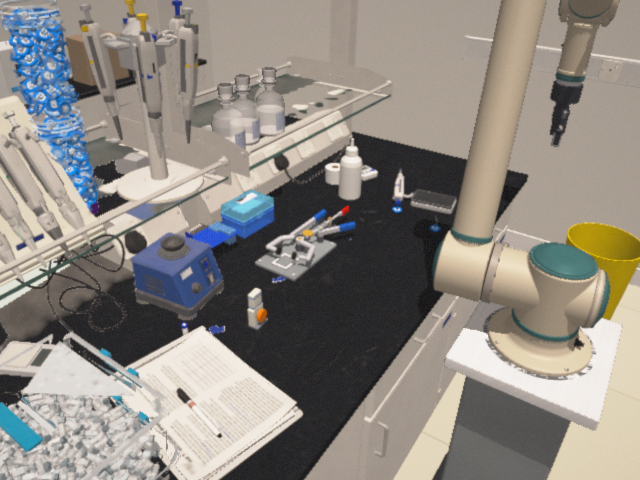

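View pics/top0.png

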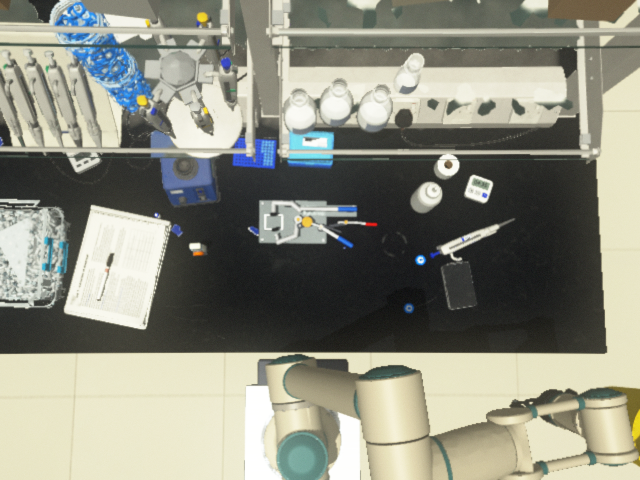

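The scene view shows the pliers near (297,245) and the cassette near (257,308). In the top view the pliers are at (305,222) with jaws to the left (world +y), moving handle at (343,240), red tail at (370,224), and cassette at (198,249) with its lid towards -x.

```bash
python3 - <<'E'
from h import *
t=cv2.imread("pics/top0.png"); s=cv2.imread("pics/scene0.png")
a=cv2.resize(t[190:270,180:390],None,fx=3.8,fy=3.8,interpolation=cv2.INTER_CUBIC)
b=cv2.resize(s[200:335,240:370],None,fx=2.2,fy=2.2,interpolation=cv2.INTER_CUBIC)
o=np.zeros((600,800,3),np.uint8); o[:a.shape[0],:a.shape[1]]=a; o[304:304+min(296,b.shape[0]),:b.shape[1]]=b[:296]
b2=cv2.resize(s[280:335,235:285],None,fx=5.3,fy=5.3,interpolation=cv2.INTER_CUBIC);o[304:304+b2.shape[0],400:400+b2.shape[1]]=b2
cv2.imwrite("pics/crop0.png",o)
for n,z,reg in(("top",.037,(slice(190,270),slice(180,400))),("scene",.037,(slice(200,335),slice(240,370)))):
    c=robot.camera(n); im=c["pixels"]; hsv=cv2.cvtColor(im,cv2.COLOR_RGB2HSV)
    for nm,lo,hi in(("blue",(100,120,80),(125,255,255)),("red",(172,150,80),(180,255,255)),("red0",(0,200,80),(5,255,255)),("orange",(6,150,100),(18,255,255)),("yellow",(18,120,100),(32,255,255))):
        m=cv2.inRange(hsv,lo,hi); mm=np.zeros_like(m); mm[reg]=m[reg]
        k,l,st,ce=cv2.connectedComponentsWithStats(mm)
        for i in range(1,k):
            if st[i,4]>8:
                pts=np.argwhere(l==i)[:,::-1].astype(np.float32); r=cv2.minAreaRect(pts)
                print(n,nm,st[i].tolist(),np.round(ce[i],1),np.round(onz(c,ce[i],.046 if n=="top" else z),4),np.round(r[1],1),round(r[2],1))
E
```

```text
top blue [180, 190, 19, 13, 151] [190.3 195.4] [0.6796 0.3169 0.046 ] [12. 18.] 90.0
top blue [204, 190, 12, 10, 89] [210.2 194.1] [0.6834 0.261  0.046 ] [ 9. 11.] 90.0
top blue [339, 207, 19, 5, 82] [348.1 208.7] [ 0.6425 -0.1296  0.046 ] [ 4. 18.] 90.0
top blue [251, 226, 7, 8, 33] [254.2 229.3] [0.5831 0.1356 0.046 ] [9.1 3.9] 38.7
top blue [337, 236, 17, 12, 98] [345.1 241.8] [ 0.548  -0.1205  0.046 ] [16.9  7.2] 33.7
top red0 [366, 223, 11, 3, 32] [371.2 224. ] [ 0.5987 -0.1947  0.046 ] [ 2. 10.] 90.0
top orange [193, 252, 11, 4, 37] [197.9 253.5] [0.5145 0.2922 0.046 ] [10.  3.] 0.0
top yellow [302, 217, 11, 10, 87] [306.6 221.5] [ 0.6057 -0.0119  0.046 ] [10.  9.] 0.0
scene blue [240, 200, 35, 39, 635] [256.7 221.3] [ 0.7663 -0.0022  0.037 ] [23.6 45.3] 47.9
scene blue [314, 209, 13, 13, 93] [320.1 214.4] [ 0.6443 -0.1351  0.037 ] [ 7.2 14. ] 53.1
scene blue [339, 221, 17, 11, 127] [347.1 225.9] [ 0.5486 -0.1238  0.037 ] [ 7.8 16.5] 78.7
scene blue [274, 276, 11, 5, 25] [278.8 278.3] [0.5572 0.1762 0.037 ] [ 3.1 10.2] 81.9
scene red0 [342, 206, 7, 9, 39] [345.2 209.5] [ 0.6008 -0.2013  0.037 ] [5.  8.6] 56.3
scene orange [257, 308, 10, 14, 98] [261.5 314.7] [0.5091 0.3018 0.037 ] [ 8.5 13. ] 26.6
scene yellow [303, 230, 10, 6, 50] [307.4 232.5] [ 0.6182 -0.0331  0.037 ] [5. 9.] 90.0
```

View pics/crop0.png

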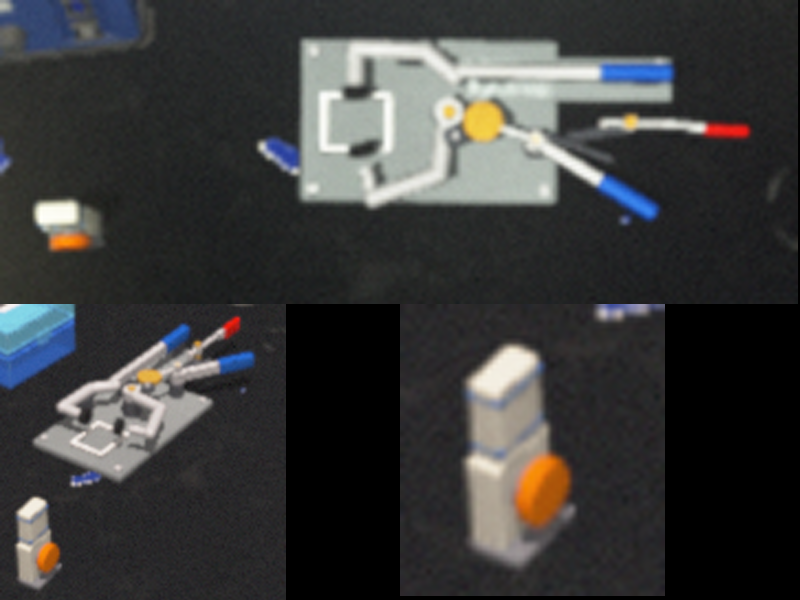

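The crop shows the pliers' plate with corners at crop (302,40)–(556,204), pivot at (449,112), pocket rails centred at (356,122), hinge at (535,142), grip at (628,198) and tail at (727,130). The cassette tab's top is at (57,213). Next I turn these into positions.

```bash
python3 - <<'E'
from h import *
c=robot.camera("top"); s=robot.camera("scene")
f=lambda u,v:(180+(u+.5)/3.8-.5,190+(v+.5)/3.8-.5)
for n,p,z in(("plTL",(302,40),.01),("plTR",(556,40),.01),("plBL",(300,203),.01),("plBR",(556,204),.01),("pivot",(449,112),.050),("pivot.044",(449,112),.044),("hinge",(535,142),.05),("grip",(628,198),.046),("gripfar",(655,214),.046),("fix",(637,73),.046),("tail",(727,130),.046),
 ("railTL",(320,94),.016),("railTR",(391,94),.016),("railBL",(320,150),.016),("railBR",(391,150),.016)):
    print(n,np.round(onz(c,f(*p),z),4))
g=lambda u,v:(235+(u-400+.5)/5.3-.5,280+(v-304+.5)/5.3-.5)
for n,p in(("c1",(466,380)),("c2",(512,345)),("c3",(542,352)),("c4",(498,392))): print(n,np.round(onz(s,g(*p),.084),4))
im=c["pixels"].astype(int)[235:262,180:215]; m=(im.min(2)>150).astype(np.uint8)
pts=np.argwhere(im.min(2)>170)[:,::-1]+[180,235]; print(len(pts),cv2.minAreaRect(pts.astype(np.float32)))
r=cv2.minAreaRect(pts.astype(np.float32)); print(onz(c,r[0],.084)); print(im.min(2)[4:20,5:26])
print(R.from_quat(robot.observe()["orientation"]).as_matrix().round(3))
E
```

```text
plTL [0.6733 0.1253 0.01  ]
plTR [ 0.6738 -0.0683  0.01  ]
plBL [0.5483 0.1257 0.01  ]
plBR [ 0.5478 -0.0679  0.01  ]
pivot [0.6118 0.0129 0.05  ]
pivot.044 [0.6128 0.0129 0.044 ]
hinge [ 0.5895 -0.0509  0.05  ]
grip [ 0.5482 -0.12    0.046 ]
gripfar [ 0.5363 -0.1399  0.046 ]
fix [ 0.6421 -0.1273  0.046 ]
tail [ 0.5993 -0.1941  0.046 ]
railTL [0.6307 0.1109 0.016 ]
railTR [0.6308 0.0572 0.016 ]
railBL [0.5879 0.1105 0.016 ]
railBR [0.588 0.057 0.016]
c1 [0.5394 0.3093 0.084 ]
c2 [0.5388 0.2811 0.084 ]
c3 [0.526  0.2779 0.084 ]
c4 [0.5241 0.3081 0.084 ]
57 ((194.46998596191406, 245.7899932861328), (5.656854629516602, 9.475231170654297), 81.8698959350586)
[0.53197366 0.29529959 0.084     ]
[[ 49  46  46  41  44  40  43  45  47  43  44  39  42  38  39  42  39  41
   41  37  34]
 [ 48  47  43  45  43  46  42  42  44  45  42  43  43  45  40  40  41  42
   33  35  34]
 [ 44  45  46  44  46  44  45  42  44  47  47  44  46  42  44  38  36  36
   33  28  31]
 [ 45  48  43  42  50  61  63  69  69  72  78  82  85  93  82  52  37  35
   31  36  34]
 [ 46  43  45  50  90 142 159 164 169 173 174 1
[... 394 characters left out ...]
83]
 [ 48  48  40  51 121 217 231 228 223 219 215 209 206 197 180 138 109 117
  106  95  87]
 [ 48  48  47  48  72 132 178 176 153 158 154 140 133 127 119 114 111 120
  112  99  88]
 [ 47  47  48  45  50  78 143 155 139 146 147 136 141 135 121 108 100 105
  105 101  87]
 [ 44  43  42  45  45  50  68  87 119 118 111 115 125 116 101  85  72  72
   86  92  88]
 [ 47  46  45  44  44  41  45  60 100  85  64  60  56  48  36  31  28  36
   52  72  73]
 [ 48  47  46  44  46  44  45  52  57  40  18  20  15  12   5  12  20  22
   43  63  71]
 [ 46  44  44  45  43  44  44  51  65  43  25  17  18  14  12  23  22  29
   48  60  65]]
[[ 0.967  0.256 -0.   ]
 [ 0.256 -0.967  0.001]
 [ 0.    -0.001 -1.   ]]
```

Call:
{"method": "jog_arm", "body": {
  "steps": [
    [0.037, -0.045, 0.005, 0, 0, 1.85, 1],
    [0.074, -0.09, 0.01, 0, 0, 3.7, 1],
    [0.111, -0.136, 0.015, 0, 0, 5.55, 1],
    [0.147, -0.181, 0.02, 0, 0, 7.4, 1],
    [0.184, -0.226, 0.025, 0, 0, 9.25, 1],
    [0.221, -0.271, 0.03, 0, 0, 11.1, 1],
    [0.258, -0.317, 0.035, 0, 0, 12.95, 1],
    [0.295, -0.362, 0.04, 0, 0, 14.8, 1]
  ]
}}

```text
time: 1.3
position: [0.3403, -0.1288, 0.1915]
orientation: [1.0, -0.001, 0.001, 0.0]
wrist_force: [1.2, -0.4, -0.9]
grip_width: 0.0853
gripper_force: 0.0
```

Call:
{"method": "jog_arm", "body": {
  "steps": [
    [0.024, -0.053, 0.006, 0, 0, 0, 1],
    [0.048, -0.106, 0.012, 0, 0, 0, 1],
    [0.072, -0.16, 0.018, 0, 0, 0, 1],
    [0.096, -0.213, 0.025, 0, 0, 0, 1],
    [0.12, -0.266, 0.031, 0, 0, 0, 1],
    [0.144, -0.319, 0.037, 0, 0, 0, 1],
    [0.168, -0.372, 0.043, 0, 0, 0, 1],
    [0.192, -0.425, 0.05, 0, 0, 0, 1]
  ]
}}

```text
time: 2.3
position: [0.5322, 0.2966, 0.1411]
orientation: [1.0, 0.0, 0.0, 0.0]
wrist_force: [0.4, -0.0, 0.4]
grip_width: 0.0852
gripper_force: 0.0
```

```bash
python3 - <<'E'
from h import *
c=robot.camera("top"); s=robot.camera("scene"); print(robot.observe()["position"])
a=cv2.resize(s["pixels"][230:345,190:330],None,fx=5,fy=5,interpolation=cv2.INTER_CUBIC)
cv2.imwrite("pics/near.png",cv2.cvtColor(a,cv2.COLOR_RGB2BGR))
E
```

```text
[0.53359567 0.29982348 0.13987947]
```

View pics/near.png

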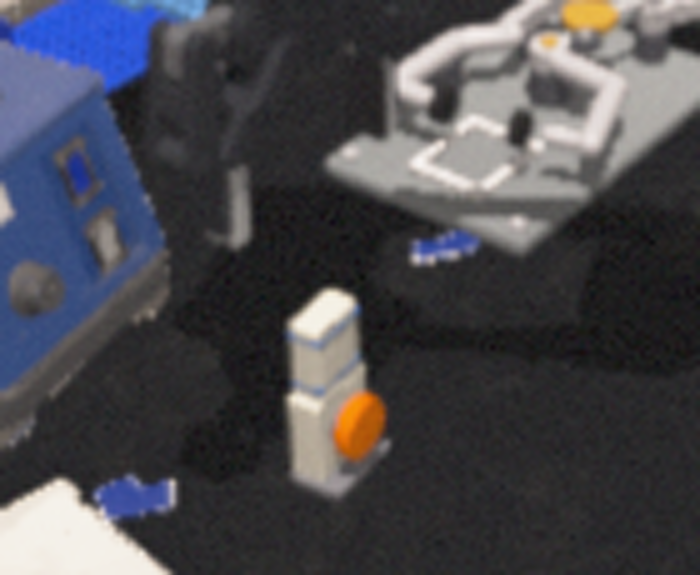

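```bash
python3 - <<'E'
from h import *
s=robot.camera("scene");o=robot.observe();print(o["position"],o["q"])
P=o["position"]
for d in((0,0,0),(0,.05,.013),(0,-.05,.013),(0,0,-.09)): print(d,(proj(s,P+np.array(d))-[190,230])*5)
print((proj(s,[[.532,.295,.084],[.532,.295,0],[.540,.31,.084],[.524,.28,.084]])-[190,230])*5)
E
```

```text
[0.53195351 0.29693483 0.14006619] [3.94889085e-01 3.88403026e-01 1.56985477e+00 1.09279698e-04
 1.18413209e+00 1.96190631e+00]
(0, 0, 0) [[311.46217393 202.16530044]]
(0, 0.05, 0.013) [[229.35039539 235.58751191]]
(0, -0.05, 0.013) [[385.49770467 120.37697107]]
(0, 0, -0.09) [[321.31964939 374.00047217]]
[[320.50964288 308.57848307]
 [329.19374591 461.02040686]
 [282.96182615 319.97941476]
 [357.5982046  297.31414094]]
```

Finger near (238,245) and tab top near (323,310) agree with the projections, so I descend and grip.

Call:
{"method": "jog_arm", "body": {
  "steps": [
    [0, 0.002, 0.03, 0, 0, 0, 1],
    [0, 0.002, 0.06, 0, 0, 0, 1],
    [0, 0.002, 0.08, 0, 0, 0, 1],
    [0, 0.002, 0.089, 0, 0, 0, 1],
    [0, 0.002, 0.089, 0, 0, 0, 0.6],
    [0, 0.002, 0.089, 0, 0, 0, 0.2],
    [0, 0.002, 0.089, 0, 0, 0, 0.2],
    [0, 0.002, 0.089, 0, 0, 0, 0.2]
  ]
}}

```text
time: 3.45
position: [0.5319, 0.2929, 0.0534]
orientation: [1.0, 0.0, 0.001, -0.0]
wrist_force: [0.2, -0.6, 5.2]
grip_width: 0.0296
gripper_force: 58.8
```

Call:
{"method": "jog_arm", "body": {
  "steps": [
    [0, 0, -0.04, 0, 0, 0, 0.2],
    [0, 0, -0.08, 0, 0, 0, 0.2],
    [0.014, 0.035, -0.08, 0, 0, 0, 0.2],
    [0.03, 0.08, -0.08, 0, 0, 0, 0.2],
    [0.047, 0.125, -0.08, 0, 0, 0, 0.2],
    [0.064, 0.17, -0.08, 0, 0, 0, 0.2],
    [0.077, 0.2, -0.08, 0, 0, 0, 0.2],
    [0.08, 0.21, -0.08, 0, 0, 0, 0.2]
  ]
}}

```text
time: 4.45
position: [0.6122, 0.0809, 0.132]
orientation: [1.0, -0.001, -0.0, 0.0]
wrist_force: [-0.4, 0.8, -1.0]
grip_width: 0.0293
gripper_force: 59.7
```

Call:
{"method": "jog_arm", "body": {
  "steps": [
    [0, 0, 0, 0, 0, 0, 0.2],
    [0, 0, 0, 0, 0, 0, 0.2]
  ]
}}

```text
time: 4.7
position: [0.6109, 0.084, 0.1322]
orientation: [1.0, 0.001, -0.0, -0.0]
wrist_force: [0.0, 0.1, -1.0]
grip_width: 0.0291
gripper_force: 59.7
```

```bash
python3 - <<'E'
from h import *
s=robot.camera("scene"); t=robot.camera("top")
ps=np.array([robot.observe()["position"]]); 
for i in range(3): robot.camera("top"); ps=np.vstack([ps,robot.observe()["position"]])
print(ps.round(4),robot.observe()["wrist_force"],robot.observe()["orientation"].round(4))
a=cv2.resize(s["pixels"][165:285,230:370],None,fx=5,fy=5,interpolation=cv2.INTER_CUBIC)
cv2.imwrite("pics/over.png",cv2.cvtColor(a,cv2.COLOR_RGB2BGR))
hsv=cv2.cvtColor(s["pixels"],cv2.COLOR_RGB2HSV); m=cv2.inRange(hsv,(6,150,100),(18,255,255)); 
k,l,st,ce=cv2.connectedComponentsWithStats(m)
for i in range(1,k):
    if st[i,4]>30: print(st[i],ce[i],(ce[i]-[230,165])*5)
p=ps.mean(0); und=p[2]-.051
print("pred lid",proj(s,[p[0]-.02,p[1],und+.027]), "rails",[((proj(s,[x,y,.016])-[230,165])*5).round(1).tolist() for x,y in((.588,.0571),(.588,.1107),(.6307,.1107),(.6307,.0571))])
E
```

```text
[[0.611  0.084  0.1323]
 [0.6111 0.0839 0.1324]
 [0.6112 0.0838 0.1324]
 [0.6113 0.0836 0.1323]] [ 0.06297408  0.02389696 -0.24886991] [ 1.e+00  8.e-04 -0.e+00 -0.e+00]
[285 225   9  13  78] [288.69230769 230.96153846] [293.46153846 329.80769231]
pred lid [[289.81017711 231.13816297]] rails [[[336.5, 465.7]], [[274.2, 515.5]], [[205.4, 487.6]], [[268.8, 439.3]]]
```

View pics/over.png

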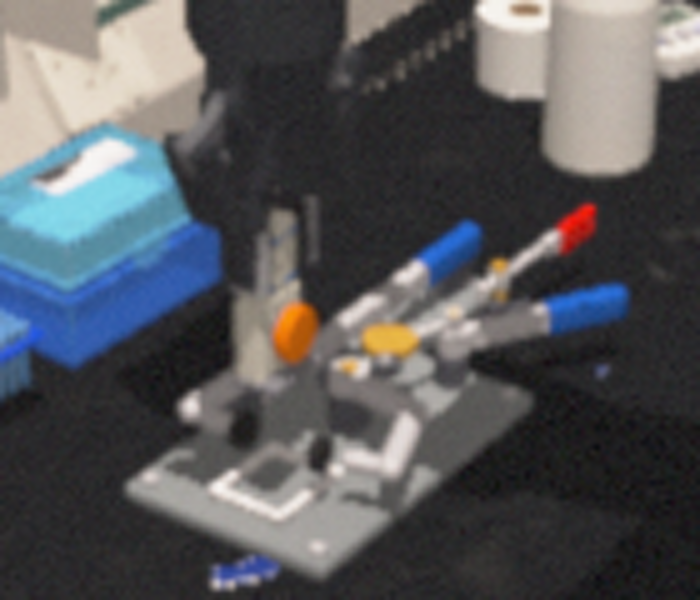

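The picture shows the cassette held over the pocket, with its lid at (295,332), the rails at about (212,488)–(330,470), and the plate corners at (127,490), (318,580) and (533,400). I check rails and plate in the scene camera against the top camera.

```bash
python3 - <<'E'
from h import *
s=robot.camera("scene"); t=robot.camera("top")
f=lambda u,v:(230+(u+.5)/5-.5,165+(v+.5)/5-.5)
for n,p,z in(("plate +x+y",(127,490),.01),("plate -x+y",(318,578),.01),("plate -x-y",(533,398),.01),("rail +x+y",(212,490),.016),("rail -x+y",(288,518),.016),("bolt",(150,477),.011),("bolt",(318,546),.011)): print(n,onz(s,f(*p),z).round(4))
g=s["pixels"].min(2); 
m=(g[255:272,268:302]>185); pts=np.argwhere(m)[:,::-1]+[268,255]
q=np.array([onz(s,p,.016)[:2] for p in pts]); print(len(q),q.min(0),q.max(0))
hull=cv2.minAreaRect((q*1000).astype(np.float32)); print(hull)
t0=cv2.cvtColor(cv2.imread("pics/top0.png"),cv2.COLOR_BGR2RGB)
g=t0.min(2)[210:234,260:287]; pts=np.argwhere(g>215)[:,::-1]+[260,210]
q=np.array([onz(t,p,.016)[:2] for p in pts]); print("top rails",len(q),q.min(0),q.max(0),cv2.minAreaRect((q*1000).astype(np.float32)))
# lid in top now
hsv=cv2.cvtColor(t["pixels"],cv2.COLOR_RGB2HSV); m=cv2.inRange(hsv,(6,150,100),(18,255,255))[200:260,240:300]
pp=np.argwhere(m>0)[:,::-1]+[240,200]
if len(pp): print("lid top px",len(pp),pp.mean(0),onz(t,pp.mean(0),.108).round(4), onz(s,(288.7,231),.108).round(4))
E
```

```text
plate +x+y [0.6693 0.1272 0.01  ]
plate -x+y [0.5466 0.1333 0.01  ]
plate -x-y [ 0.5459 -0.0641  0.01  ]
rail +x+y [0.6286 0.1097 0.016 ]
rail -x+y [0.583  0.1077 0.016 ]
bolt [0.6661 0.1126 0.011 ]
bolt [0.5611 0.1129 0.011 ]
72 [0.58323193 0.03991979] [0.63087845 0.11172263]
((607.07861328125, 75.74088287353516), (72.8201904296875, 45.81989669799805), 88.12611389160156)
top rails 85 [0.58820087 0.05846992] [0.64348297 0.1104489 ] ((615.8193359375, 84.48942565917969), (55.328311920166016, 51.753173828125), 0.2967139780521393)
lid top px 26 [272.19230769 221.46153846] [0.5962 0.082  0.108 ] [0.5941 0.0844 0.108 ]
```

Call:
{"method": "jog_arm", "body": {
  "steps": [
    [0, 0.0005, 0.02, 0, 0, 0, 0.2],
    [0, 0.0005, 0.04, 0, 0, 0, 0.2],
    [0, 0.0005, 0.056, 0, 0, 0, 0.2],
    [0, 0.0005, 0.059, 0, 0, 0, 0.2],
    [0, 0.0005, 0.059, 0, 0, 0, 0.2]
  ]
}}

```text
time: 5.68
position: [0.6119, 0.0822, 0.0734]
orientation: [1.0, 0.0, 0.0, 0.0]
wrist_force: [0.4, 0.0, -0.3]
grip_width: 0.0291
gripper_force: 59.7
```

```bash
python3 - <<'E'
from h import *
s=robot.camera("scene"); t=robot.camera("top"); o=robot.observe(); print(o["position"],o["wrist_force"])
a=cv2.resize(s["pixels"][200:285,250:350],None,fx=7,fy=7,interpolation=cv2.INTER_CUBIC)
cv2.imwrite("pics/low.png",cv2.cvtColor(a,cv2.COLOR_RGB2BGR))
E
```

```text
[0.61223405 0.08218468 0.07403016] [ 0.32478856  0.52080551 -1.20443752]
```

View pics/low.png

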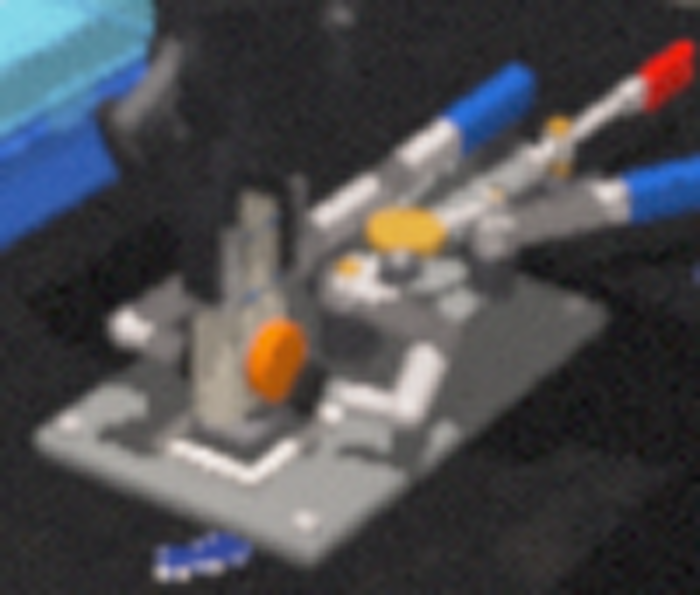

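The foot's lower corner is near (243,452) and its left corner near (190,430). The outer rail corners are near (165,447) and (252,482).

```bash
python3 - <<'E'
from h import *
s=robot.camera("scene")
f=lambda u,v:(250+(u+.5)/7-.5,200+(v+.5)/7-.5)
for n,p,z in(("foot -x+y",(243,453),.021),("foot +x+y",(190,430),.021),("foot -x-y",(292,424),.021),("rail -x+y",(252,482),.016),("rail +x+y",(163,446),.016),("rail -x -y",(330,415),.016),("lid",(277,362),.048)): print(n,onz(s,f(*p),z).round(4))
print(((proj(s,[[.612-.018,.0822+.02,.021],[.62,.1022,.021],[.594,.0622,.021],[.588,.1107,.016],[.6307,.1107,.016]])-[250,200])*7).round(0).tolist())
E
```

```text
foot -x+y [0.5946 0.1039 0.021 ]
foot +x+y [0.6187 0.103  0.021 ]
foot -x-y [0.591  0.0791 0.021 ]
rail -x+y [0.5857 0.1108 0.016 ]
rail +x+y [0.625  0.1108 0.016 ]
rail -x -y [0.5873 0.0606 0.016 ]
lid [0.5948 0.0825 0.048 ]
[[244.0, 448.0], [185.0, 425.0], [309.0, 397.0], [244.0, 477.0], [148.0, 438.0]]
```

Call:
{"method": "jog_arm", "body": {
  "steps": [
    [0, -0.001, 0.003, 0, 0, 0, 0.2],
    [0, -0.001, 0.006, 0, 0, 0, 0.2],
    [0, -0.001, 0.0085, 0, 0, 0, 0.2],
    [0, -0.001, 0.0085, 0, 0, 0, 0.2]
  ]
}}

```text
time: 6.32
position: [0.6113, 0.0832, 0.0644]
orientation: [1.0, 0.0, -0.0, 0.0]
wrist_force: [0.1, -0.3, -1.1]
grip_width: 0.0289
gripper_force: 59.7
```

Call:
{"method": "jog_arm", "body": {
  "steps": [
    [0, 0, 0.001, 0, 0, 0, 0.2],
    [0, 0, 0.002, 0, 0, 0, 0.2],
    [0, 0, 0.002, 0, 0, 0, 0.2]
  ]
}}

```text
time: 6.7
position: [0.6118, 0.0832, 0.0634]
orientation: [1.0, 0.0, 0.0, 0.0]
wrist_force: [-1.0, 0.5, 3.0]
grip_width: 0.0291
gripper_force: 60.0
```

Call:
{"method": "jog_arm", "body": {
  "steps": [
    [0, 0, 0.002, 0, 0, 0, 0.45],
    [0, 0, 0.002, 0, 0, 0, 0.55],
    [0, 0, 0.002, 0, 0, 0, 0.6],
    [0, 0, 0.0, 0, 0, 0, 0.6],
    [0, 0, -0.03, 0, 0, 0, 0.6],
    [0, 0, -0.07, 0, 0, 0, 0.6],
    [0, 0, -0.09, 0, 0, 0, 0.6]
  ]
}}

```text
time: 7.58
position: [0.6127, 0.0832, 0.1553]
orientation: [1.0, 0.0, 0.002, -0.0]
wrist_force: [-0.5, -0.1, -0.5]
grip_width: 0.0509
gripper_force: 0.0
```

```bash
python3 - <<'E'
from h import *
s=robot.camera("scene"); t=robot.camera("top"); o=robot.observe(); print(o["position"],o["wrist_force"])
a=cv2.resize(s["pixels"][190:280,250:370],None,fx=6,fy=6,interpolation=cv2.INTER_CUBIC)
cv2.imwrite("pics/placed.png",cv2.cvtColor(a,cv2.COLOR_RGB2BGR))
E
```

```text
[0.61346259 0.08323877 0.15575369] [ 0.04134573 -0.01877383  1.10452263]
```

View pics/placed.png

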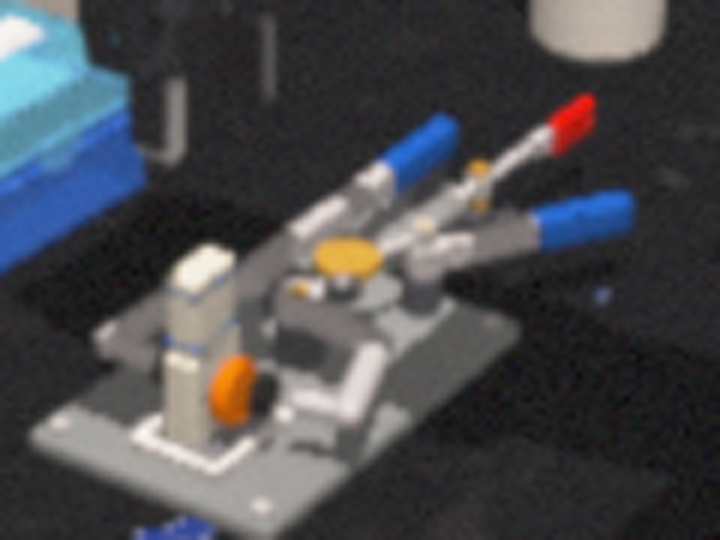

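The cassette stands in the rails with its lid facing the moving pad (lid (235,390), pad (265,390)). A tiny blue spot at (601,295) near the moving handle needs checking before I go there.

```bash
python3 - <<'E'
from h import *
s=robot.camera("scene"); t=robot.camera("top")
print("spot", [(z,onz(s,(350,239),z).round(4),onz(t,(344.5,247.6),z).round(4)) for z in(0,.03)])
for c,x0,y0 in((t,330,230),):
  a=c["pixels"][243:252,338:352]; print(a[:,:,2])
hs=cv2.cvtColor(t["pixels"],cv2.COLOR_RGB2HSV)
m=cv2.inRange(hs,(20,0,0),(110,255,255))
E
```

```text
spot [(0, array([ 0.5365, -0.1223,  0.    ]), array([ 0.5365, -0.1219,  0.    ])), (0.03, array([ 0.5134, -0.0797,  0.03  ]), array([ 0.5333, -0.1199,  0.03  ]))]
[[ 28  33  38  56  94 144 188 218 231 233 230 217 193 155]
 [ 30  31  36  36  45  70 108 159 202 226 233 233 228 209]
 [ 31  29  31  36  35  40  53  79 128 176 213 230 234 226]
 [ 29  33  36  37  39  49  79  81  65  98 149 188 219 213]
 [ 32  37  34  35  41  97 139 118  50  43  69 110 150 145]
 [ 36  36  32  34  48 104 134 100  44  36  38  45  59  57]
 [ 30  30  37  33  37  45  54  41  27  32  31  29  31  34]
 [ 35  34  34  32  33  34  34  34  35  35  34  34  35  33]
 [ 33  35  34  32  37  32  37  32  32  36  32  30  33  34]]
```

Call:
{"method": "jog_arm", "body": {
  "steps": [
    [-0.028, 0.053, 0, 0, 0, 0, 0.3],
    [-0.056, 0.106, 0, 0, 0, 0, 0],
    [-0.085, 0.16, 0, 0, 0, 0, 0],
    [-0.113, 0.213, 0.02, 0, 0, 0, 0],
    [-0.113, 0.213, 0.07, 0, 0, 0, 0],
    [-0.113, 0.213, 0.115, 0, 0, 0, 0],
    [-0.113, 0.213, 0.129, 0, 0, 0, 0],
    [-0.113, 0.213, 0.129, 0, 0, 0, 0]
  ]
}}

```text
time: 8.78
position: [0.498, -0.1295, 0.0228]
orientation: [1.0, 0.0, -0.001, -0.0]
wrist_force: [0.3, -0.9, -0.2]
grip_width: 0.0002
gripper_force: 0.0
```

Call:
{"method": "jog_arm", "body": {
  "steps": [
    [0.003, 0, 0, 0, 0, 0, 0],
    [0.006, 0, 0, 0, 0, 0, 0],
    [0.01, 0, 0, 0, 0, 0, 0],
    [0.01, 0, 0, 0, 0, 0, 0]
  ]
}}

```text
time: 9.28
position: [0.5095, -0.13, 0.0244]
orientation: [1.0, 0.0, 0.001, 0.0]
wrist_force: [-0.5, 0.2, 0.3]
grip_width: -0.0002
gripper_force: 0.0
```

Call:
{"method": "jog_arm", "body": {
  "steps": [
    [0.0015, 0, 0, 0, 0, 0, 0],
    [0.003, 0, 0, 0, 0, 0, 0],
    [0.0045, 0, 0, 0, 0, 0, 0],
    [0.006, 0, 0, 0, 0, 0, 0],
    [0.0075, 0, 0, 0, 0, 0, 0],
    [0.009, 0, 0, 0, 0, 0, 0],
    [0.01, 0, 0, 0, 0, 0, 0],
    [0.01, 0, 0, 0, 0, 0, 0]
  ]
}}

```text
time: 10.28
position: [0.5188, -0.1299, 0.0238]
orientation: [1.0, 0.0, 0.0, 0.0]
wrist_force: [0.0, -0.1, 1.2]
grip_width: -0.0
gripper_force: 0.0
```

Call:
{"method": "jog_arm", "body": {
  "steps": [
    [0.0015, 0, 0, 0, 0, 0, 0],
    [0.003, 0, 0, 0, 0, 0, 0],
    [0.0045, 0, 0, 0, 0, 0, 0],
    [0.006, 0, 0, 0, 0, 0, 0],
    [0.006, 0, 0, 0, 0, 0, 0]
  ]
}}

```text
time: 10.9
position: [0.5248, -0.1299, 0.0238]
orientation: [1.0, 0.0, 0.0, 0.0]
wrist_force: [0.5, 0.6, 0.3]
grip_width: 0.0002
gripper_force: 0.0
```

Call:
{"method": "jog_arm", "body": {
  "steps": [
    [0.0015, 0, 0, 0, 0, 0, 0],
    [0.003, 0, 0, 0, 0, 0, 0],
    [0.0045, 0, 0, 0, 0, 0, 0],
    [0.006, 0, 0, 0, 0, 0, 0],
    [0.006, 0, 0, 0, 0, 0, 0]
  ]
}}

```text
time: 11.52
position: [0.5309, -0.1299, 0.0238]
orientation: [1.0, 0.0, 0.0, 0.0]
wrist_force: [0.2, 0.1, 0.1]
grip_width: -0.0001
gripper_force: 0.0
```

Call:
{"method": "jog_arm", "body": {
  "steps": [
    [0.0015, 0, 0, 0, 0, 0, 0],
    [0.003, 0, 0, 0, 0, 0, 0],
    [0.0045, 0, 0, 0, 0, 0, 0],
    [0.005, 0, 0, 0, 0, 0, 0]
  ]
}}

```text
time: 12.02
position: [0.5359, -0.1299, 0.0238]
orientation: [1.0, 0.0, 0.0, 0.0]
wrist_force: [-0.4, -0.7, -0.2]
grip_width: -0.0002
gripper_force: 0.1
```

Call:
{"method": "jog_arm", "body": {
  "steps": [
    [0.001, 0, 0, 0, 0, 0, 0],
    [0.002, 0, 0, 0, 0, 0, 0],
    [0.003, 0, 0, 0, 0, 0, 0],
    [0.004, 0, 0, 0, 0, 0, 0]
  ]
}}

```text
time: 12.52
position: [0.5398, -0.1299, 0.0238]
orientation: [1.0, 0.0, 0.0, 0.0]
wrist_force: [-0.4, 0.0, -0.1]
grip_width: 0.0001
gripper_force: 0.1
```

Call:
{"method": "jog_arm", "body": {
  "steps": [
    [0.001, 0, 0, 0, 0, 0, 0],
    [0.002, 0, 0, 0, 0, 0, 0],
    [0.003, 0, 0, 0, 0, 0, 0],
    [0.003, 0, 0, 0, 0, 0, 0]
  ]
}}

```text
time: 13.02
position: [0.5429, -0.1299, 0.0238]
orientation: [1.0, 0.0, 0.0, 0.0]
wrist_force: [-0.3, -0.4, 1.1]
grip_width: 0.0003
gripper_force: 0.0
```

```bash
python3 - <<'E'
from h import *
s=robot.camera("scene"); t=robot.camera("top"); o=robot.observe(); print(o["position"],o["wrist_force"])
a=cv2.resize(s["pixels"][190:280,250:370],None,fx=6,fy=6,interpolation=cv2.INTER_CUBIC)
cv2.imwrite("pics/push.png",cv2.cvtColor(a,cv2.COLOR_RGB2BGR))
E
```

```text
[ 0.54282136 -0.12989096  0.0238305 ] [-0.85154192 -0.14739491 -0.50531072]
```

View pics/push.png

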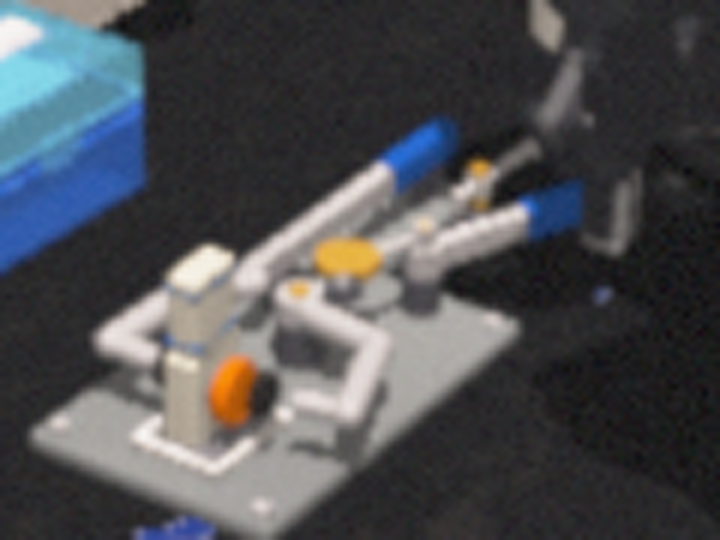

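The finger at (605,250) has turned the handle inward, and the jaw has not moved yet, so this is loose play. I continue by feel.

Call:
{"method": "jog_arm", "body": {
  "steps": [
    [0.001, 0, 0, 0, 0, 0, 0],
    [0.002, 0, 0, 0, 0, 0, 0],
    [0.003, 0, 0, 0, 0, 0, 0],
    [0.003, 0, 0, 0, 0, 0, 0]
  ]
}}

```text
time: 13.62
position: [0.545, -0.1298, 0.0236]
orientation: [1.0, 0.0, -0.001, -0.0]
wrist_force: [-2.9, -1.4, 0.2]
grip_width: -0.0001
gripper_force: 1.1
```

Call:
{"method": "jog_arm", "body": {
  "steps": [
    [0.001, 0, 0, 0, 0, 0, 0],
    [0.002, 0, 0, 0, 0, 0, 0],
    [0.003, 0, 0, 0, 0, 0, 0],
    [0.003, 0, 0, 0, 0, 0, 0]
  ]
}}

```text
time: 14.12
position: [0.5479, -0.1298, 0.0236]
orientation: [1.0, 0.0, -0.001, -0.0]
wrist_force: [-5.8, -2.9, 0.0]
grip_width: -0.0002
gripper_force: 2.1
```

Call:
{"method": "jog_arm", "body": {
  "steps": [
    [0.001, 0, 0, 0, 0, 0, 0],
    [0.002, 0, 0, 0, 0, 0, 0],
    [0.003, 0, 0, 0, 0, 0, 0],
    [0.003, 0, 0, 0, 0, 0, 0]
  ]
}}

```text
time: 14.62
position: [0.5504, -0.1299, 0.0235]
orientation: [1.0, 0.0, -0.001, -0.0]
wrist_force: [-5.6, -1.0, 1.4]
grip_width: -0.0003
gripper_force: 2.5
```

Call:
{"method": "jog_arm", "body": {
  "steps": [
    [0.001, 0, 0, 0, 0, 0, 0],
    [0.002, 0, 0, 0, 0, 0, 0],
    [0.002, 0, 0, 0, 0, 0, 0]
  ]
}}

```text
time: 15.0
position: [0.5521, -0.1299, 0.0235]
orientation: [1.0, 0.0, -0.002, 0.0]
wrist_force: [-6.4, -2.6, 1.1]
grip_width: 0.0001
gripper_force: 2.7
```

Call:
{"method": "jog_arm", "body": {
  "steps": [
    [0.001, 0, 0, 0, 0, 0, 0],
    [0.002, 0, 0, 0, 0, 0, 0],
    [0.002, 0, 0, 0, 0, 0, 0]
  ]
}}

```text
time: 15.38
position: [0.5533, -0.1299, 0.0234]
orientation: [1.0, 0.001, -0.002, -0.0]
wrist_force: [-7.9, -2.2, 2.1]
grip_width: -0.0003
gripper_force: 3.4
```

Call:
{"method": "jog_arm", "body": {
  "steps": [
    [0.001, 0, 0, 0, 0, 0, 0],
    [0.002, 0, 0, 0, 0, 0, 0],
    [0.002, 0, 0, 0, 0, 0, 0]
  ]
}}

```text
time: 15.75
position: [0.5544, -0.13, 0.0233]
orientation: [1.0, 0.001, -0.003, 0.0]
wrist_force: [-8.9, -2.3, 2.3]
grip_width: -0.0003
gripper_force: 4.1
```

Call:
{"method": "jog_arm", "body": {
  "steps": [
    [0.001, 0, 0, 0, 0, 0, 0],
    [0.0015, 0, 0, 0, 0, 0, 0],
    [0.0015, 0, 0, 0, 0, 0, 0]
  ]
}}

```text
time: 16.12
position: [0.5554, -0.13, 0.0232]
orientation: [1.0, 0.001, -0.004, -0.0]
wrist_force: [-10.3, -3.0, 3.5]
grip_width: 0.0
gripper_force: 4.6
```

Call:
{"method": "jog_arm", "body": {
  "steps": [
    [0.001, 0, 0, 0, 0, 0, 0],
    [0.001, 0, 0, 0, 0, 0, 0]
  ]
}}

```text
time: 16.38
position: [0.5579, -0.1301, 0.0233]
orientation: [1.0, 0.0, -0.002, 0.0]
wrist_force: [-6.5, -3.0, 0.9]
grip_width: -0.0002
gripper_force: 2.9
```

Call:
{"method": "jog_arm", "body": {
  "steps": [
    [0.001, 0, 0, 0, 0, 0, 0],
    [0.001, 0, 0, 0, 0, 0, 0]
  ]
}}

```text
time: 16.62
position: [0.5599, -0.1301, 0.0234]
orientation: [1.0, 0.0, -0.001, 0.0]
wrist_force: [-5.1, -1.5, -0.3]
grip_width: 0.0003
gripper_force: 2.4
```

Call:
{"method": "jog_arm", "body": {
  "steps": [
    [0.001, 0, 0, 0, 0, 0, 0],
    [0.001, 0, 0, 0, 0, 0, 0]
  ]
}}

```text
time: 16.88
position: [0.561, -0.1301, 0.0234]
orientation: [1.0, 0.0, -0.001, 0.0]
wrist_force: [-5.0, -2.2, 0.1]
grip_width: 0.0003
gripper_force: 2.5
```

Call:
{"method": "jog_arm", "body": {
  "steps": [
    [0.001, 0, 0, 0, 0, 0, 0],
    [0.001, 0, 0, 0, 0, 0, 0]
  ]
}}

```text
time: 17.12
position: [0.562, -0.1301, 0.0234]
orientation: [1.0, 0.0, -0.001, 0.0]
wrist_force: [-4.9, -2.4, -0.3]
grip_width: -0.0001
gripper_force: 2.4
```

Call:
{"method": "jog_arm", "body": {
  "steps": [
    [0.001, 0, 0, 0, 0, 0, 0],
    [0.002, 0, 0, 0, 0, 0, 0],
    [0.002, 0, 0, 0, 0, 0, 0]
  ]
}}

```text
time: 17.5
position: [0.5641, -0.1302, 0.0234]
orientation: [1.0, 0.0, -0.001, 0.0]
wrist_force: [-6.2, -2.4, -0.9]
grip_width: 0.0001
gripper_force: 2.3
```

Call:
{"method": "jog_arm", "body": {
  "steps": [
    [0.001, 0, 0, 0, 0, 0, 0],
    [0.001, 0, 0, 0, 0, 0, 0]
  ]
}}

```text
time: 17.75
position: [0.5656, -0.1302, 0.0235]
orientation: [1.0, 0.0, -0.001, 0.0]
wrist_force: [-4.2, -2.4, -0.5]
grip_width: 0.0004
gripper_force: 2.2
```

Call:
{"method": "jog_arm", "body": {
  "steps": [
    [0.001, 0, 0, 0, 0, 0, 0],
    [0.001, 0, 0, 0, 0, 0, 0]
  ]
}}

```text
time: 18.0
position: [0.5675, -0.13, 0.0237]
orientation: [1.0, 0.0, 0.0, 0.0]
wrist_force: [-3.7, -0.2, -0.5]
grip_width: -0.0001
gripper_force: 1.4
```

Falling away now; small steps until it rises again.

Call:
{"method": "jog_arm", "body": {
  "steps": [
    [0.001, 0, 0, 0, 0, 0, 0],
    [0.001, 0, 0, 0, 0, 0, 0]
  ]
}}

```text
time: 18.25
position: [0.5692, -0.1298, 0.0239]
orientation: [1.0, 0.0, 0.001, 0.0]
wrist_force: [-0.4, -0.8, -0.5]
grip_width: 0.0001
gripper_force: 0.6
```

Call:
{"method": "jog_arm", "body": {
  "steps": [
    [0.001, 0, 0, 0, 0, 0, 0],
    [0.001, 0, 0, 0, 0, 0, 0]
  ]
}}

```text
time: 18.5
position: [0.57, -0.1297, 0.0241]
orientation: [1.0, 0.0, 0.001, 0.0]
wrist_force: [0.2, 0.8, -0.0]
grip_width: 0.0
gripper_force: 0.2
```

Call:
{"method": "jog_arm", "body": {
  "steps": [
    [0.001, 0, 0, 0, 0, 0, 0],
    [0.001, 0, 0, 0, 0, 0, 0]
  ]
}}

```text
time: 18.75
position: [0.5708, -0.1298, 0.024]
orientation: [1.0, 0.0, 0.001, 0.0]
wrist_force: [-0.7, 0.2, 0.3]
grip_width: -0.0002
gripper_force: 0.1
```

Call:
{"method": "jog_arm", "body": {
  "steps": [
    [0.001, 0, 0, 0, 0, 0, 0],
    [0.001, 0, 0, 0, 0, 0, 0]
  ]
}}

```text
time: 19.0
position: [0.5716, -0.1299, 0.0239]
orientation: [1.0, 0.0, 0.0, 0.0]
wrist_force: [-0.1, -0.5, 0.4]
grip_width: -0.0002
gripper_force: 0.0
```

Call:
{"method": "jog_arm", "body": {
  "steps": [
    [0.001, 0, 0, 0, 0, 0, 0],
    [0.001, 0, 0, 0, 0, 0, 0]
  ]
}}

```text
time: 19.25
position: [0.5724, -0.1299, 0.0238]
orientation: [1.0, 0.0, 0.0, 0.0]
wrist_force: [0.2, 0.3, 0.4]
grip_width: -0.0002
gripper_force: 0.0
```

```bash
python3 - <<'E'
from h import *
s=robot.camera("scene"); t=robot.camera("top"); o=robot.observe(); print(o["position"],o["wrist_force"])
a=cv2.resize(s["pixels"][190:280,250:370],None,fx=6,fy=6,interpolation=cv2.INTER_CUBIC)
cv2.imwrite("pics/snap.png",cv2.cvtColor(a,cv2.COLOR_RGB2BGR))
E
```

```text
[ 0.57229924 -0.129858    0.02380591] [ 0.39979258 -0.22884771  0.35619008]
```

View pics/snap.png

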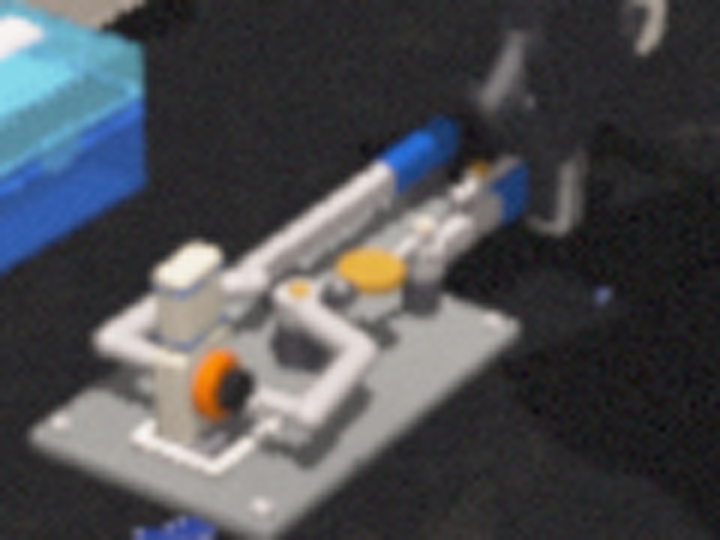

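The jaw pad at (237,385) now presses the lid, the cassette has moved to the fixed jaw, and the handle is in. I press on lightly to confirm the stop.

Call:
{"method": "jog_arm", "body": {
  "steps": [
    [0.001, 0, 0, 0, 0, 0, 0],
    [0.001, 0, 0, 0, 0, 0, 0]
  ]
}}

```text
time: 19.6
position: [0.5732, -0.1298, 0.0238]
orientation: [1.0, 0.0, -0.0, 0.0]
wrist_force: [-0.6, -0.0, 1.3]
grip_width: -0.0001
gripper_force: 0.0
```

Call:
{"method": "jog_arm", "body": {
  "steps": [
    [0.001, 0, 0, 0, 0, 0, 0],
    [0.001, 0, 0, 0, 0, 0, 0]
  ]
}}

```text
time: 19.85
position: [0.5734, -0.1298, 0.0237]
orientation: [1.0, 0.0, -0.001, 0.0]
wrist_force: [-1.5, -0.8, 2.2]
grip_width: 0.0001
gripper_force: 1.3
```

Call:
{"method": "jog_arm", "body": {
  "steps": [
    [0.001, 0, 0, 0, 0, 0, 0],
    [0.001, 0, 0, 0, 0, 0, 0]
  ]
}}

```text
time: 20.1
position: [0.5734, -0.1298, 0.0237]
orientation: [1.0, 0.0, -0.002, -0.0]
wrist_force: [-4.3, -1.7, 3.4]
grip_width: -0.0001
gripper_force: 2.6
```

Hard stop reached, so I back off and look.

Call:
{"method": "jog_arm", "body": {
  "steps": [
    [-0.004, 0, 0, 0, 0, 0, 0],
    [-0.015, 0, 0, 0, 0, 0, 0],
    [-0.035, 0, 0, 0, 0, 0, 0],
    [-0.055, 0, -0.02, 0, 0, 0, 0],
    [-0.075, 0, -0.05, 0, 0, 0, 0],
    [-0.075, 0, -0.05, 0, 0, 0, 0]
  ]
}}

```text
time: 20.85
position: [0.5002, -0.1301, 0.0756]
orientation: [1.0, -0.0, 0.002, 0.001]
wrist_force: [0.6, -1.3, -0.6]
grip_width: -0.0
gripper_force: 0.0
```

```bash
python3 - <<'E'
from h import *
s=robot.camera("scene"); t=robot.camera("top"); o=robot.observe(); print(o["position"],o["wrist_force"])
a=cv2.resize(s["pixels"][190:280,250:370],None,fx=4,fy=4,interpolation=cv2.INTER_CUBIC)
b=cv2.resize(t["pixels"][195:270,240:400],None,fx=4,fy=4,interpolation=cv2.INTER_CUBIC)
o=np.zeros((600,640,3),np.uint8); o[:300]=b[:300]; o[300:,:480]=a[:300]
print(a.shape)
cv2.imwrite("pics/lock.png",cv2.cvtColor(o,cv2.COLOR_RGB2BGR))
for n,c,z in(("top",t,.046),("scene",s,.040)):
    hsv=cv2.cvtColor(c["pixels"],cv2.COLOR_RGB2HSV); m=cv2.inRange(hsv,(0,170,80),(5,255,255))|cv2.inRange(hsv,(173,170,80),(180,255,255))
    m[:200]=0;m[260:]=0;m[:,:320]=0;m[:,400:]=0; p=np.argwhere(m)[:,::-1]
    if len(p): print(n,len(p),p.mean(0),p.min(0),p.max(0),onz(c,p.mean(0),z))
E
```

```text
[ 0.5005637  -0.12996699  0.07394184] [-0.52372293  0.36974434  0.31786682]
(360, 480, 3)
top 27 [371.18518519 223.92592593] [366 223] [376 225] [ 0.599028   -0.19474586  0.046     ]
scene 39 [345.33333333 210.02564103] [342 206] [348 214] [ 0.59613101 -0.1939603   0.04      ]
```

View pics/lock.png

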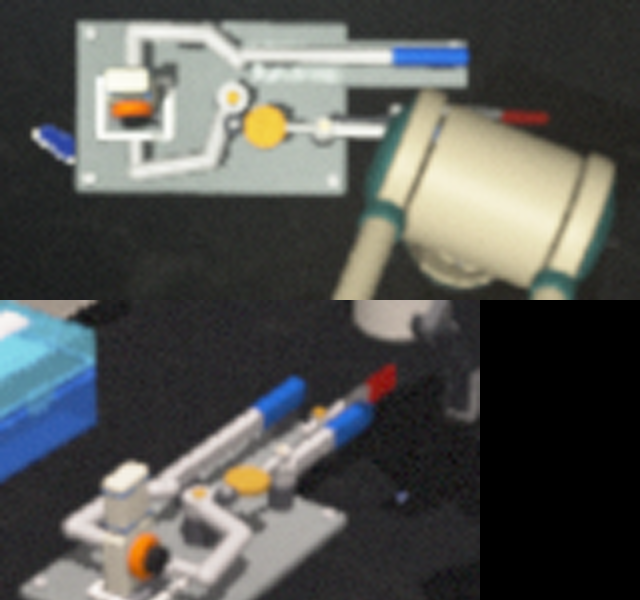

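Locked with the hand off: the handle stays in and the red tail is still at (525,117) in the top crop (world about 0.599, -0.194). Next is the lever, from its -x side.

Call:
{"method": "jog_arm", "body": {
  "steps": [
    [0.015, 0.045, 0, 0, 0, 0, 0],
    [0.04, 0.067, 0.015, 0, 0, 0, 0],
    [0.05, 0.067, 0.035, 0, 0, 0, 0],
    [0.058, 0.067, 0.049, 0, 0, 0, 0],
    [0.065, 0.067, 0.049, 0, 0, 0, 0],
    [0.07, 0.067, 0.049, 0, 0, 0, 0],
    [0.07, 0.067, 0.049, 0, 0, 0, 0]
  ]
}}

```text
time: 21.82
position: [0.571, -0.1967, 0.0256]
orientation: [1.0, 0.001, 0.001, 0.0]
wrist_force: [-0.1, -0.3, -0.1]
grip_width: -0.0002
gripper_force: 0.0
```

Call:
{"method": "jog_arm", "body": {
  "steps": [
    [0.0015, 0, 0, 0, 0, 0, 0],
    [0.003, 0, 0, 0, 0, 0, 0],
    [0.0045, 0, 0, 0, 0, 0, 0],
    [0.006, 0, 0, 0, 0, 0, 0],
    [0.0075, 0, 0, 0, 0, 0, 0],
    [0.009, 0, 0, 0, 0, 0, 0],
    [0.0105, 0, 0, 0, 0, 0, 0],
    [0.012, 0, 0, 0, 0, 0, 0]
  ]
}}

```text
time: 22.82
position: [0.5823, -0.1969, 0.0248]
orientation: [1.0, 0.0, -0.0, 0.0]
wrist_force: [0.4, -0.5, 0.5]
grip_width: -0.0002
gripper_force: 0.0
```

Call:
{"method": "jog_arm", "body": {
  "steps": [
    [0.001, 0, 0, 0, 0, 0, 0],
    [0.002, 0, 0, 0, 0, 0, 0],
    [0.003, 0, 0, 0, 0, 0, 0],
    [0.004, 0, 0, 0, 0, 0, 0]
  ]
}}

```text
time: 23.32
position: [0.5863, -0.1968, 0.0248]
orientation: [1.0, 0.0, -0.0, 0.0]
wrist_force: [-0.1, -0.1, 0.5]
grip_width: -0.0003
gripper_force: 0.0
```

Call:
{"method": "jog_arm", "body": {
  "steps": [
    [0.001, 0, 0, 0, 0, 0, 0],
    [0.002, 0, 0, 0, 0, 0, 0],
    [0.003, 0, 0, 0, 0, 0, 0],
    [0.004, 0, 0, 0, 0, 0, 0]
  ]
}}

```text
time: 23.82
position: [0.5901, -0.1969, 0.0248]
orientation: [1.0, 0.0, -0.0, 0.0]
wrist_force: [-1.3, -0.8, -0.8]
grip_width: 0.0
gripper_force: 0.3
```

Call:
{"method": "jog_arm", "body": {
  "steps": [
    [0.001, 0, 0, 0, 0, 0, 0],
    [0.002, 0, 0, 0, 0, 0, 0],
    [0.003, 0, 0, 0, 0, 0, 0],
    [0.003, 0, 0, 0, 0, 0, 0]
  ]
}}

```text
time: 24.32
position: [0.5931, -0.1969, 0.0247]
orientation: [1.0, 0.0, -0.0, 0.0]
wrist_force: [-1.1, -1.7, -0.6]
grip_width: -0.0001
gripper_force: 0.6
```

Call:
{"method": "jog_arm", "body": {
  "steps": [
    [0.001, 0, 0, 0, 0, 0, 0],
    [0.002, 0, 0, 0, 0, 0, 0],
    [0.003, 0, 0, 0, 0, 0, 0],
    [0.003, 0, 0, 0, 0, 0, 0]
  ]
}}

```text
time: 24.82
position: [0.5965, -0.1968, 0.0248]
orientation: [1.0, 0.0, 0.0, 0.0]
wrist_force: [0.2, -0.8, -1.1]
grip_width: -0.0001
gripper_force: 0.4
```

```bash
cat > px.py <<'E'
from h import *
s=robot.camera("scene"); o=robot.observe(); print(o["position"].round(4),o["wrist_force"].round(1))
for n,f in(("placed",None),("lock",None)): pass
hsv=cv2.cvtColor(s["pixels"],cv2.COLOR_RGB2HSV)
for n,lo,hi in(("orange",(6,150,100),(18,255,255)),("red",(0,170,60),(5,255,255)),("blue",(100,120,60),(125,255,255)),("yellow",(18,120,90),(32,255,255))):
    m=cv2.inRange(hsv,lo,hi); m[:200]=0; m[275:]=0; m[:,:275]=0; m[:,375:]=0
    k,l,st,ce=cv2.connectedComponentsWithStats(m)
    print(n,[(st[i,4],ce[i].round(1).tolist()) for i in range(1,k) if st[i,4]>12])
E
python3 px.py
```

```text
[ 0.5964 -0.1968  0.0248] [ 0.1 -1.1  0.1]
orange [(np.int32(65), [285.9, 253.8])]
red [(np.int32(14), [340.6, 209.4])]
blue [(np.int32(101), [320.1, 214.2]), (np.int32(116), [343.4, 222.5])]
yellow [(np.int32(55), [308.1, 232.9])]
```

The handle and yellow link have sprung back, so the jaws are open. I retract and check.

Call:
{"method": "jog_arm", "body": {
  "steps": [
    [-0.004, 0, 0, 0, 0, 0, 0],
    [-0.01, 0, 0, 0, 0, 0, 0],
    [-0.02, 0.01, 0, 0, 0, 0, 0],
    [-0.035, 0.04, -0.02, 0, 0, 0, 0],
    [-0.05, 0.06, -0.06, 0, 0, 0, 0],
    [-0.09, 0.08, -0.1, 0, 0, 0, 0],
    [-0.13, 0.1, -0.13, 0, 0, 0, 0],
    [-0.13, 0.1, -0.13, 0, 0, 0, 0]
  ]
}}

```text
time: 25.88
position: [0.4647, -0.2995, 0.1577]
orientation: [1.0, -0.002, 0.002, 0.002]
wrist_force: [0.6, -0.1, 0.5]
grip_width: 0.0
gripper_force: 0.0
```

```bash
python3 px.py; python3 - <<'E'
from h import *
s=robot.camera("scene"); t=robot.camera("top")
a=cv2.resize(s["pixels"][200:275,260:365],None,fx=5,fy=5,interpolation=cv2.INTER_CUBIC)
cv2.imwrite("pics/final.png",cv2.cvtColor(a,cv2.COLOR_RGB2BGR))
b0=cv2.cvtColor(cv2.imread("pics/top0.png"),cv2.COLOR_BGR2RGB)
d=(np.abs(t["pixels"].astype(int)-b0).max(2)>60)[170:345]
print([(k,d[:,k:k+40].sum()) for k in range(140,540,40)])
E
```

```text
[ 0.4655 -0.2982  0.1562] [-0.1 -1.4 -0.8]
orange [(np.int32(63), [285.8, 253.8])]
red [(np.int32(43), [345.2, 209.7])]
blue [(np.int32(98), [320.1, 214.3]), (np.int32(120), [344.2, 223.2])]
yellow [(np.int32(52), [307.4, 232.6])]
[(140, np.int64(0)), (180, np.int64(170)), (220, np.int64(0)), (260, np.int64(452)), (300, np.int64(121)), (340, np.int64(738)), (380, np.int64(2166)), (420, np.int64(2371)), (460, np.int64(698)), (500, np.int64(0))]
```

View pics/final.png

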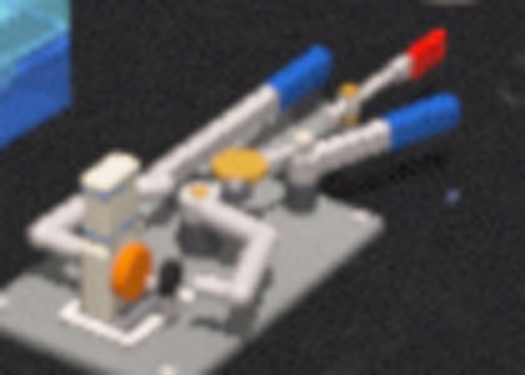

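The pad at (170,275) is clear of the lid at (132,270). The cassette stands in the rails and the red tail is back at (345.2,209.7), where it was at the start. I hand in.

```bash
python3 -c "
from workcell import robot
print(robot.hand_in())"
```

```text
the job is handed in; nothing more can be done
None
```

The job is handed in: the cassette was closed and left standing in the pocket, the jaws locked hands-off and then sprang open with the lever; the last images show the lid pressed in and the lever back at rest (about 11 N peak on the pliers), but no verdict was returned.

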